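# Seat the tea tin's nested lids and draw off the outer lid alone

## Robot

A 7-joint arm with a two-finger parallel gripper is mounted at the origin on the work surface. World frame = base frame: x ahead of the robot, y to its left, z up, the work surface at z = 0. Lengths are in m, angles in rad, forces in N, time in s.
With the tool pointing down it reaches from about 0.35 to 0.9 m from the base axis. Payload 8.1 kg.
Tool frame: the origin (TCP) lies between the finger pads; the fingertips stand 19 mm ahead of it and the grasp point (between the pads) is the TCP (arm.tips_ahead is the distance from the TCP to the fingertips, in m); z points along the fingers, y is the direction in which the jaws open and shut (so a half turn about z gives the same grasp; the last joint's range is limited). The gripper opens to 92 mm and grips with 3 to 60 N. Pads are 19 mm wide; open, the fingers measure 130 mm over their backs; the gripper's body (75 mm by 190 mm) begins 47 mm behind the grasp point.
Start: joints at [1.108, 0.434, 0.025, 1.573, -0.012, 1.134, -0.075], TCP at [0.22, -0.585, 0.246] pointing down, gripper open.
Joint ranges: [-2.62, 2.62], [-0.44, 2.09], [-1.27, 1.32], [0.08, 2.57], [-1.32, 4.46], [0.12, 2], [-2.74, 2.74]. Speed limits (rad/s): [2.22, 2.22, 3.01, 3.01, 3.14, 3.14, 3.14].

## Interface

Orientations are given as [roll, pitch, yaw] about the fixed x, y, z axes, in that order (R = Rz(yaw) Ry(pitch) Rx(roll)).
In Python, from plant import arm gives the robot as it stands. The module is installed in compiled form; this text tells all that it offers.
- The arm moves only by the shell command python3 -m handwheel 'ROWS' [FORCE]. ROWS is JSON, a list of rows, each a list of 3 entries, a list of its own where there are three numbers: the turn, a rotation vector about the tool's x, y, z in degrees, then the shift along the tool's x, y, z in m, then the opening, from 0 (shut) to 1 (fully open). A call has 1 to 8 rows; each row shifts and turns the commanded pose from where the row before left it, along the tool's axes as they then stand; what a row does not reach is not made up. A row lasts 1/12 s, in which the tool goes at most 41.7 mm and 7.16 degrees, less where a joint would pass 70% of its speed; a pose out of reach is approached as far as the arm can. A call with a gripper value outside its range is refused whole. The fingers move at their own pace and stop on an object; FORCE is the grip in N (left out, the last holds). Time passes only in rows, so rows that do not move let the fingers close. It gives the time, the measured TCP pose, the force and the opening at its end, in the units of the state.
- arm.observe(): the state, without advancing time (a new reading comes with each control period).
- arm.grab_frame(name): name is "scene" or "top" or "wrist"; returns a dict with "img" (420x560x3 uint8, red, green, blue), "fx", "fy", "cx", "cy" (pixels), "dist" ([k1, k2, p1, p2, k3] as OpenCV has them; the pictures are not rectified), "eye" and "orientation" of the camera in the world. Camera axes: x right, y up, looking along -z (the intrinsics and any distortion apply to the point x, -y, -z); pixel columns grow to the right and rows downward; lengths in m; the calibration is good to about 2 mm. A picture is of the moment at which its call begins. There is no depth.
- arm.close_job(): hands the job in, once; it reports no verdict.
The state is a dict: "clock": time; "joint_pos": joint angles; "joint_velocities": joint speeds; "joint_efforts": joint torques, N m; "position": TCP position; "tool_rot": TCP orientation; "ft_force": force on the tool from outside, world axes, zero at the start; "wrist_torque": the same for the moment, N m; "finger_gap": opening from 0.0 (shut) to 1.0 (fully open).
Only numpy, scipy, OpenCV 4.12 (cv2) and the standard library are available. Lean on these libraries where they do the work, as an engineer would, in place of code of your own. Each camera call takes 0.05 s, during which the arm holds its last target. There are 200 camera calls.

## Task

The tea tin stands open on the cabinet top and its two lids lie near it as one piece, the inner plug lid held up inside the outer lid. Pick the pair up by the outer lid, lower it onto the tin where it stands and press until the inner lid snaps fully home, so that the tea is shut off from the kettle's steam; then draw the outer lid off straight up by itself, leaving the inner lid closed flat on the tin. Finish while still holding the outer lid in the gripper, ready to serve as the tea measure: level and still, touching nothing else, its lower edge at least 5 cm above the tin's mouth, with the tin still in its place and the kettle, jar, bowl and spoon left alone.

Things in the scene. Friction and masses are not known exactly. Their poses are not given: they have to be found in the camera images.
- lid_center (a point): centre of the outer lid, on its axis, 23.5 mm above its lower edge, z up. A plain bare-steel slip cap, 60 mm across, 47 mm tall, crown 2 mm, skirt 1.7 mm thick, open below, 70 g; it stands crown up on the cabinet top, the inner lid hidden inside. A silicone socket under the crown holds the inner lid's knob: it carries the inner lid safely and lets go at a straight pull of about 3 N.
- inner_seat (a point): centre of the underside of the inner lid's flange, on its axis, z up. Aluminium, 50 g: flange 49.6 mm across, 3 mm thick; below it a plug 43 mm across, 22.5 mm deep, end tapered over 8 mm to 35 mm, with a silicone seal ring. Nested, this point is 4.8 mm above lid_center and the plug ends 5.8 mm above the outer lid's lower edge. Home in the tin, the flange lies on the rim and this point is at tin_rim.
- inner_knob (a point): centre of the top of the inner lid's knob, 16.5 mm above inner_seat: a wooden mushroom knob 15 mm across, 13.5 mm tall. Nested, it touches the underside of the outer lid's crown, so pressing the outer lid down presses the inner lid down.
- tin_rim (a point): centre of the tin's open mouth, level with the top of its rim, 113 mm above its foot, z up. Mouth 45 mm clear, collar 51 mm across outside and 31 mm tall above the shoulder. The outer lid's skirt passes outside the collar (2.8 mm play all round), the plug inside it (1 mm play). With both lids fully down the outer lid's lower edge is 3 mm above the shoulder, and a further push meets a hard stop.
- tin: the tea tin: a loose round bare-steel caddy, 0.4 to 0.56 kg filled, upright on the cabinet top, body 60 mm across up to a shoulder at 82 mm; origin at the centre of its foot, z up. The plug's seal ring enters the mouth against about 8 N (more if off-centre) from 14 to 11 mm short of home, slides on, and over the last 3 mm snaps under the rolled rim, pulling the inner lid down; it then holds it with about 7 N, more than the outer lid's socket.
- kettle: white electric kettle on its round white base, leave alone: about 155 mm across and 230 mm tall with the base, lid button on top, handle on its -y side, spout on +y, 0.95 kg; origin at the centre of its underside, z up
- jar: glass jar closed by a metal twist cap, leave alone: 76 mm across, 115 mm tall; origin at the centre of its foot, z up
- bowl: pale ceramic bowl, leave alone: 144 mm across, 58 mm tall; origin at the centre of its foot, z up
- spoon: wooden spoon lying flat, leave alone: 200 mm long along its x axis, handle to -x; origin under its middle
There are look-alikes about, which are no part of the job. Leave any pink or red look-alike of the part that bears lid_center alone.

How it is judged:
By the outcome, as a careful person would: the job done as asked, in the order asked, and still so for the second after the job is handed in, while the arm keeps its last pose, push and grip.
It also fails if it takes over 42 s, if anything falls off the work surface, if the arm or the gripper's body presses on something with over 40 N, if the wrist force passes 120 N, or if a joint passes its speed limit or range.

## Working session

There is one attempt and no reset: what is moved stays moved. The work goes in short steps, Python scripts to look and compute and a shell command to move; the robot and the scene stay as the last step left them, time stands still between calls to the robot, and variables do not carry over. Pictures are saved under pics/ and viewed, about 8 in all and at most 12, crops included, and the job is handed in when it is done.

```bash
mkdir -p pics; cat > h.py <<'E'
import numpy as np, cv2, json, pickle
from plant import arm
from scipy.spatial.transform import Rotation as R
def grab(n,f):
    d=arm.grab_frame(n); cv2.imwrite(f'pics/{f}.png',d['img'][:,:,::-1]); pickle.dump(d,open(f'pics/{f}.pkl','wb')); return d
def load(f): return pickle.load(open(f'pics/{f}.pkl','rb'))
def rot(o):
    o=np.array(o,float)
    return o if o.shape==(3,3) else R.from_euler('xyz',o).as_matrix() if o.size==3 else R.from_quat(o).as_matrix()
def ray(d,u,v):
    K=np.array([[d['fx'],0,d['cx']],[0,d['fy'],d['cy']],[0,0,1]])
    p=cv2.undistortPoints(np.array([[[u,v]]],float),K,np.array(d['dist'],float))[0,0]
    return np.array(d['eye']),rot(d['orientation'])@np.array([p[0],-p[1],-1])
def atz(d,u,v,z):
    e,r=ray(d,u,v); return e+r*(z-e[2])/r[2]
def proj(d,P):
    c=rot(d['orientation']).T@(np.array(P,float).reshape(-1,3)-np.array(d['eye'])).T
    c=np.array([c[0],-c[1],-c[2]]).T
    K=np.array([[d['fx'],0,d['cx']],[0,d['fy'],d['cy']],[0,0,1]])
    return cv2.projectPoints(c,np.zeros(3),np.zeros(3),K,np.array(d['dist'],float))[0][:,0]
E
python3 - <<'E'
from h import *
for n in("scene","top","wrist"):
    d=grab(n,n+'0'); print(n,d['eye'],d['orientation'],d['fx'])
s=arm.observe(); print(s)
a=np.hstack([load('scene0')['img'],load('top0')['img']])
E
```

```text
scene [1.33740635 0.39263898 0.99261968] [0.74860845 0.01943288 2.07558375] 412.059957877954
top [ 0.36155605 -0.03130149  1.31356941] [ 0.20433077  0.00522044 -1.55903117] 432.3523667355415
wrist [ 0.28736909 -0.55924613  0.38376618] [-0.27049698  0.0022383  -1.21090982] 341.99528330595115
{'clock': 0.15, 'joint_pos': array([ 1.10844348,  0.43502174,  0.02496769,  1.57387242, -0.01158726,
        1.13396918, -0.07507074]), 'joint_velocities': array([ 0.00220729, -0.00050012, -0.00045136, -0.00231607,  0.00124087,
       -0.002294  ,  0.00054737]), 'joint_efforts': array([ 2.47488264e-03, -6.68255568e+01,  9.86210369e-01, -3.14692318e+01,
       -6.03352161e-02,  3.92469694e-02,  1.09852699e-04]), 'position': array([ 0.2198631 , -0.58467964,  0.24515681]), 'tool_rot': array([-3.14047225e+00,  1.11952261e-04,  3.59724917e-01]), 'ft_force': array([ 0.21786695, -0.17274181, -0.22295342]), 'wrist_torque': array([-0.00041169, -0.0319606 ,  0.03799601]), 'finger_gap': 1.0003577887337687}
```

View pics/scene0.png

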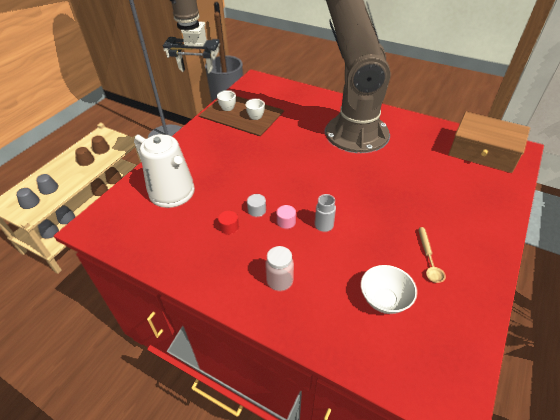

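View pics/top0.png

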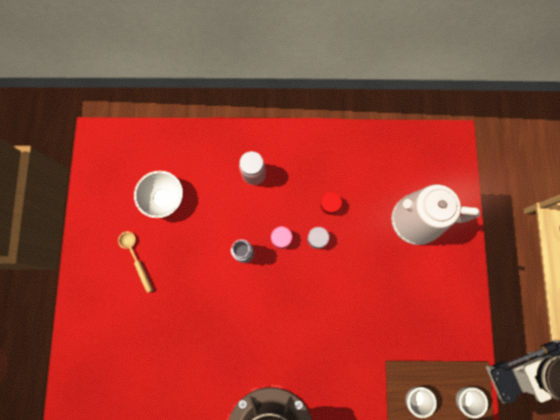

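Candidates for the outer lid: grey cap (scene 257,205 / top 318,238), pink cap (scene 287,216 / top 282,237) and red cap (scene 228,223 / top 331,203). The bare-steel one is the grey. The open tin is at scene (326,212) / top (242,250).

```bash
python3 - <<'E'
from h import *
t=load('top0');s=load('scene0')
for n,(a,b),z in [('lid',((318,237.5),(257,200)),.047),('pink',((282,237),(287,211)),.047),('red',((331,203),(228,217)),.047),('tin',((242,247),(326,201)),.113),('kettle',((443,203),(158,142)),.22),('jar',((251,162),(280,256)),.115)]:
    print(n,atz(t,*a,z).round(4),atz(s,*b,z).round(4))
a=cv2.resize(t['img'][190:290,200:360],None,fx=5,fy=5,interpolation=cv2.INTER_CUBIC)
cv2.imwrite('pics/c1.png',a[:,:,::-1])
b=cv2.resize(s['img'][170:250,210:350],None,fx=5.5,fy=5.5,interpolation=cv2.INTER_CUBIC)
cv2.imwrite('pics/c2.png',b[:,:,::-1])
E
```

```text
lid [ 0.5492 -0.1349  0.047 ] [ 0.5493 -0.1347  0.047 ]
pink [ 0.5496 -0.0285  0.047 ] [ 0.5473 -0.0257  0.047 ]
red [ 0.6543 -0.1745  0.047 ] [ 0.6562 -0.1766  0.047 ]
tin [0.5104 0.0827 0.113 ] [0.5114 0.0875 0.113 ]
kettle [ 0.6174 -0.4459  0.22  ] [ 0.6191 -0.4368  0.22  ]
jar [0.7582 0.0638 0.115 ] [0.7583 0.065  0.115 ]
```

View pics/c1.png

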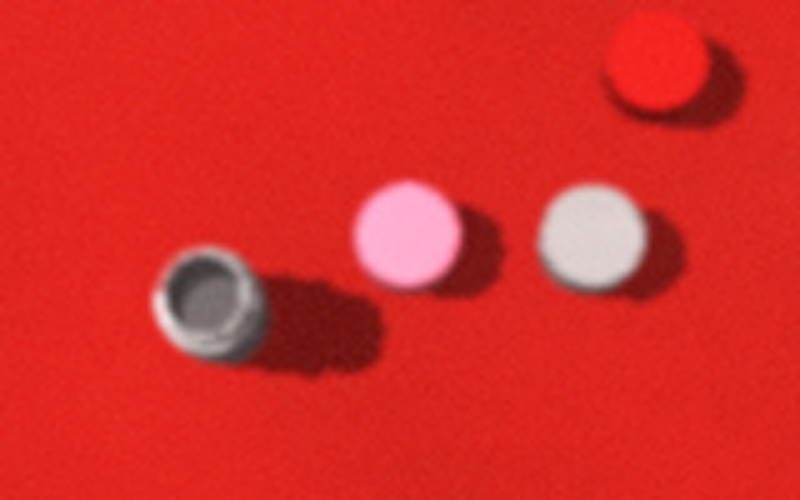

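The crop confirms the bare-steel cap at crop (593,235), which gives about (0.549,-0.135) from both cameras. The open tin's mouth is at crop (207,292). Next I'll move above the lid.

```bash
cat >> h.py <<'E'
def go(P,yaw=None):
    s=arm.observe(); M=R.from_euler('xyz',s['tool_rot'])
    print('at',s['position'].round(4),'rpy',np.array(s['tool_rot']).round(4),'shift',M.inv().apply(np.array(P)-s['position']).round(4),'F',s['ft_force'].round(2),'t',s['clock'])
E
python3 -c "
from h import *
t=load('top0');print(atz(t,241.3,248.4,.113),atz(t,318.6,237,.047))
go([.549,-.135,.19])"
```

```text
[0.50640907 0.08458657 0.113     ] [ 0.55074497 -0.13663608  0.047     ]
at [ 0.2199 -0.5847  0.2452] rpy [-3.1405e+00  1.0000e-04  3.5970e-01] shift [ 0.4664 -0.305   0.0554] F [ 0.22 -0.17 -0.22] t 0.15
```

```bash
python3 -m handwheel '[[[0,0,0],[0.029,-0.019,0],1],[[0,0,0],[0.029,-0.019,0],1],[[0,0,0],[0.029,-0.019,0],1],[[0,0,0],[0.029,-0.019,0],1],[[0,0,0],[0.029,-0.019,0],1],[[0,0,0],[0.029,-0.019,0],1],[[0,0,0],[0.029,-0.019,0],1],[[0,0,0],[0.029,-0.019,0],1]]' 40; python3 -c "
from h import *
go([.549,-.135,.19])"
```

```text
clock: 0.82
position: [0.3843, -0.3595, 0.2457]
tool_rot: [-3.141, 0.0, 0.36]
ft_force: [1.2, -0.2, -1.1]
finger_gap: 1.001
at [ 0.3843 -0.3595  0.2457] rpy [-3.1415e+00  2.0000e-04  3.5960e-01] shift [ 0.2332 -0.1521  0.0556] F [ 1.2  -0.24 -1.07] t 0.8167
```

```bash
python3 -m handwheel '[[[0,0,0],[0.033,-0.022,0.008],1],[[0,0,0],[0.033,-0.022,0.008],1],[[0,0,0],[0.033,-0.022,0.008],1],[[0,0,0],[0.033,-0.022,0.008],1],[[0,0,0],[0.033,-0.022,0.008],1],[[0,0,0],[0.033,-0.021,0.008],1],[[0,0,0],[0.034,-0.021,0.008],1],[[0,0,0],[0,0,0],1]]'; python3 -c "
from h import *
go([.549,-.135,.19]);d=grab('wrist','w1')
cv2.imwrite('pics/w1.png',d['img'][:,:,::-1])
print(proj(d,[[.549,-.135,.047],[.549,-.135,.0]]))"
```

```text
clock: 1.48
position: [0.551, -0.128, 0.1883]
tool_rot: [-3.137, -0.003, 0.37]
ft_force: [-0.6, 1.2, -0.3]
finger_gap: 1.001
at [ 0.551  -0.128   0.1883] rpy [-3.1373e+00 -2.6000e-03  3.6990e-01] shift [-0.0044  0.0058 -0.0018] F [-0.62  1.16 -0.28] t 1.4833
[[285.91370185 210.55455672]
 [285.07275234 197.99502313]]
```

View pics/w1.png

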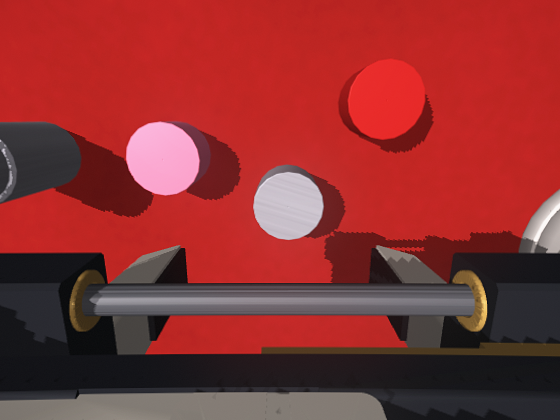

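The wrist view shows the grey lid crown centred near (288,206), with pink at (163,158) and red at (387,100). The tin is at the left edge. I'll take a settled frame and fit the crown numerically.

```bash
cat >> h.py <<'E'
def crown(d,z,near,thr=150):
    g=d['img'].astype(int); m=((g.min(2)>thr)&(g.max(2)-g.min(2)<40)).astype(np.uint8)
    n,l,st,c=cv2.connectedComponentsWithStats(m)
    k=1+np.argmin(np.hypot(*(c[1:]-near).T)+1e4*(st[1:,4]<200))
    cn=max(cv2.findContours((l==k).astype(np.uint8),0,1)[0],key=len)[:,0]
    W=np.array([atz(d,*p,z) for p in cn])[:,:2].astype(np.float32)
    (x,y),r=cv2.minEnclosingCircle(W); 
    A=np.c_[2*W,np.ones(len(W))];q=np.linalg.lstsq(A,(W**2).sum(1),rcond=None)[0]
    print('crown enc',x,y,r,'ls',q[:2],np.sqrt(q[2]+q[:2]@q[:2]),'px',c[k],st[k])
E
python3 -c "
from h import *
d=grab('wrist','w2');crown(d,.047,(288,206));crown(load('top0'),.047,(318,237))
go([.549,-.135,.19])"
```

```text
crown enc 0.553040087223053 -0.13503849506378174 0.029647594317793846 ls [ 0.5530839  -0.13506747] 0.028973903311826848 px [284.01379124 201.15684154] [ 250  168   69   68 3698]
crown enc 0.5497328042984009 -0.1353922337293625 0.029471950605511665 ls [ 0.55090111 -0.13534559] 0.027532675774037157 px [318.14189189 236.97972973] [309 228  20  19 296]
at [ 0.5478 -0.1349  0.1889] rpy [-3.1403e+00  9.0000e-04  3.6400e-01] shift [ 0.0011  0.0005 -0.0011] F [-0.31 -0.78  0.47] t 1.5833
```

```bash
python3 -m handwheel '[[[0,0,0],[0.001,0,0.02],1],[[0,0,0],[0.001,0,0.025],1],[[0,0,0],[0.001,0.001,0.025],1],[[0,0,0],[0.001,0,0.02],1],[[0,0,0],[0,0,0.005],1],[[0,0,0],[0,0,0],1],[[0,0,0],[0,0,0],1]]'; python3 -c "
from h import *
d=grab('wrist','w3');crown(d,.047,(280,250));go([.552,-.135,.027])"
```

```text
clock: 2.17
position: [0.5514, -0.1376, 0.0955]
tool_rot: [3.141, -0.0, 0.359]
ft_force: [0.0, 0.1, 0.6]
finger_gap: 0.997
crown enc 0.5540561676025391 -0.13465018570423126 0.029304062947630882 ls [ 0.56075334 -0.13268295] 0.022537591346822598 px [277.39693219 218.39477933] [ 225  191  101   60 3716]
at [ 0.5519 -0.1374  0.096 ] rpy [ 3.1405e+00 -1.3000e-03  3.5870e-01] shift [ 0.0008 -0.0023  0.069 ] F [ 0.35  0.4  -0.24] t 2.2167
```

View pics/w3.png

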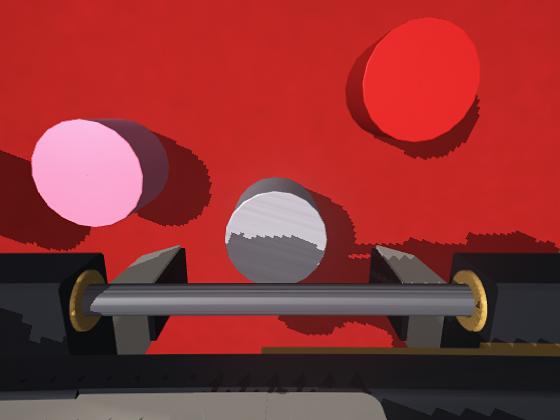

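```bash
python3 -m handwheel '[[[0,0,0],[0.001,-0.001,0.02],1],[[0,0,0],[0.001,-0.001,0.025],1],[[0,0,0],[0,0,0.015],1],[[0,0,0],[0,0,0.007],1],[[0,0,0],[0,0,0],1],[[0,0,0],[0,0,0],1],[[0,0,0],[0,0,0],1],[[0,0,0],[0,0,0],1]]'; python3 -c "
from h import *
go([.553,-.135,.027])"
```

```text
clock: 2.88
position: [0.5535, -0.1343, 0.0291]
tool_rot: [3.14, -0.002, 0.36]
ft_force: [0.9, -0.8, -0.2]
finger_gap: 1.0
at [ 0.5535 -0.1343  0.0291] rpy [ 3.1404e+00 -1.8000e-03  3.5960e-01] shift [-0.0007  0.0004  0.0021] F [ 0.94 -0.77 -0.17] t 2.8833
```

Position is good: tips about 10 mm above the lower edge. Closing the gripper.

```bash
python3 -m handwheel '[[[0,0,0],[0,0,0.001],0.5],[[0,0,0],[0,0,0],0.5],[[0,0,0],[0,0,0],0.5],[[0,0,0],[0,0,0],0.5],[[0,0,0],[0,0,0],0.5],[[0,0,0],[0,0,0],0.5],[[0,0,0],[0,0,0],0.5],[[0,0,0],[0,0,0],0.5]]' 45;  python3 -m handwheel '[[[0,0,0],[0,0,0],0.5],[[0,0,0],[0,0,0],0.5],[[0,0,0],[0,0,0],0.5],[[0,0,0],[0,0,-0.01],0.5],[[0,0,0],[0,0,-0.02],0.5],[[0,0,0],[0,0,-0.03],0.5],[[0,0,0],[0,0,-0.03],0.5],[[0,0,0],[0,0,0],0.5]]' 45; python3 -c "
from h import *
go([.51,.085,.22])"
```

```text
clock: 3.55
position: [0.5527, -0.1342, 0.0268]
tool_rot: [3.141, -0.0, 0.36]
ft_force: [0.5, -0.8, 1.0]
finger_gap: 0.651
clock: 4.22
position: [0.5556, -0.1342, 0.1226]
tool_rot: [3.138, -0.007, 0.36]
ft_force: [1.2, -0.4, -1.1]
finger_gap: 0.653
at [ 0.5556 -0.1342  0.1226] rpy [ 3.1378 -0.007   0.3599] shift [ 0.0352 -0.2208 -0.098 ] F [ 1.22 -0.42 -1.15] t 4.2167
```

```bash
python3 -m handwheel '[[[0,0,0],[0,0,-0.03],0.5],[[0,0,0],[-0.005,-0.03,-0.02],0.5],[[0,0,0],[-0.006,-0.038,-0.01],0.5],[[0,0,0],[-0.006,-0.038,-0.01],0.5],[[0,0,0],[-0.006,-0.038,-0.008],0.5],[[0,0,0],[-0.006,-0.037,0],0.5],[[0,0,0],[-0.005,-0.03,0],0.5],[[0,0,0],[-0.002,-0.01,0],0.5]]';python3 -m handwheel '[[[0,0,0],[0,0,0],0.5],[[0,0,0],[0,0,0],0.5],[[0,0,0],[0,0,0],0.5],[[0,0,0],[0,0,0],0.5]]'; python3 -c "
from h import *
go([.51,.085,.2]);d=grab('wrist','w4');print(proj(d,[[.51,.085,.113]]))
t=grab('top','t4');grab('scene','s4')"
```

```text
clock: 4.88
position: [0.4383, 0.0643, 0.1952]
tool_rot: [-3.14, 0.0, 0.365]
ft_force: [-0.2, 0.2, -1.7]
finger_gap: 0.649
clock: 5.22
position: [0.4417, 0.0588, 0.1946]
tool_rot: [3.141, 0.0, 0.357]
ft_force: [0.9, 0.0, -1.1]
finger_gap: 0.65
at [0.4417 0.0588 0.1946] rpy [3.1412e+00 2.0000e-04 3.5750e-01] shift [ 0.0731 -0.0007 -0.0054] F [ 0.85  0.05 -1.06] t 5.2167
[[277.24099212 114.59834973]]
```

View pics/w4.png

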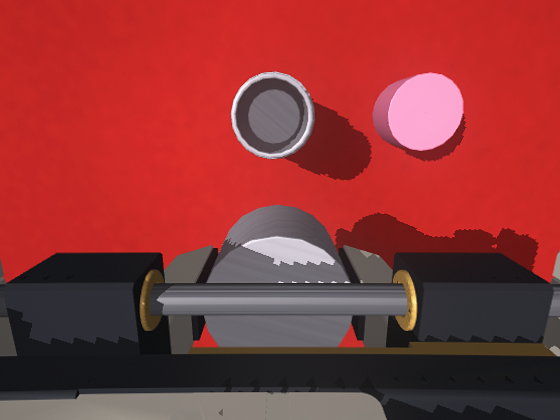

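The wrist view shows the open tin mouth centred near (273,115) and the held lid level at (279,~300), partly hidden. I'll fit the rim and crown.

```bash
python3 - <<'E'
from h import *
d=load('w4'); g=d['img'].astype(int)
m=(g[:,:,0]>100)&(abs(g[:,:,0]-g[:,:,1])>90)   # red bg
for nm,(cx,cy),zs,ang in [('tin',(273,115),(.113,),np.radians(np.arange(100,300,4)))]:
  pass
# rim outer edge: first bright grey -> scan inward along rays from outside
P=[]
for a in np.radians(np.arange(0,360,4)):
    for r in np.arange(60,20,-.25):
        u,v=273+r*np.cos(a),115+r*np.sin(a); p=g[int(round(v)),int(round(u))]
        if p.min()>120: P.append((u,v,np.degrees(a)));break
P=np.array(P)
def fit(W):
    for _ in range(4):
        A=np.c_[2*W,np.ones(len(W))];q=np.linalg.lstsq(A,(W**2).sum(1),rcond=None)[0];r=np.sqrt(q[2]+q[:2]@q[:2])
        e=abs(np.hypot(*(W-q[:2]).T)-r);W=W[e<max(.0008,2*e.std())]
    return q[:2],r,len(W),e.max()
W=np.array([atz(d,u,v,.113)[:2] for u,v,_ in P]); print('rim',fit(W))
s=arm.observe()
# overlay predicted rim and lid crown/edge for pose
p=np.array([.4417,.0588,.1946]); im=d['img'][:,:,::-1].copy()
th=np.linspace(0,2*np.pi,90)
def circ(c,r,z,col):
    q=proj(d,np.c_[c[0]+r*np.cos(th),c[1]+r*np.sin(th),0*th+z]); cv2.polylines(im,[np.round(q).astype(int)],True,col,1)
c,r,_,_=fit(W); circ(c,.0255,.113,(255,255,0)); circ(c,.0225,.113,(0,255,0))
circ(p,.03,p[2]+.0202,(255,255,0)); circ(p,.03,p[2]-.0268,(0,255,0))
cv2.imwrite('pics/w4o.png',cv2.resize(im[50:370,140:420],None,fx=1.8,fy=1.8))
t=load('top0');g=t['img'];print('top/scene est',atz(t,241.3,248.4,.113),atz(load('scene0'),326,201,.113)); go(list(c)+[.2])
E
```

```text
rim (array([0.50801699, 0.08803024]), np.float64(0.025427419097772117), 90, np.float64(0.0007914355785951337))
top/scene est [0.50640907 0.08458657 0.113     ] [0.51138038 0.08745188 0.113     ]
at [0.4415 0.0592 0.1946] rpy [3.1415e+00 3.0000e-04 3.5790e-01] shift [ 0.0724 -0.0037 -0.0055] F [ 0.78 -0.69 -1.94] t 5.3667
```

View pics/w4o.png

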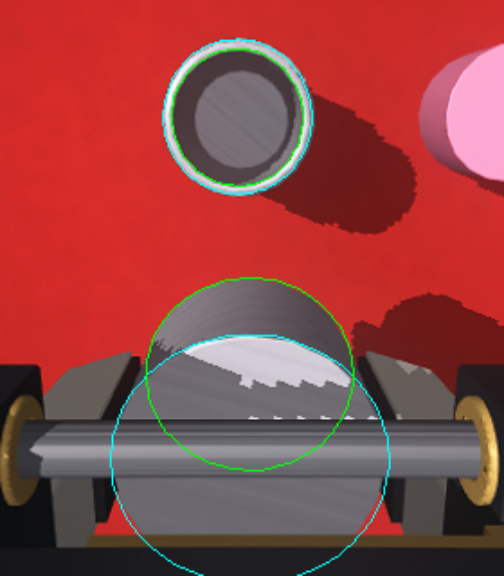

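Rim fit radius is 25.4 mm (true 25.5), and the predicted lid edge matches the picture, so the lid is centred on the TCP. Moving over the tin.

```bash
python3 -m handwheel '[[[0,0,0],[0.012,-0.001,0],0.5],[[0,0,0],[0.02,-0.001,0],0.5],[[0,0,0],[0.02,-0.001,0],0.5],[[0,0,0],[0.014,-0.0007,0],0.5],[[0,0,0],[0.006,0,0],0.5],[[0,0,0],[0,0,0],0.5],[[0,0,0],[0,0,0],0.5],[[0,0,0],[0,0,0],0.5]]' 50;python3 -m handwheel '[[[0,0,0],[0,0,0],0.5],[[0,0,0],[0,0,0],0.5],[[0,0,0],[0,0,0],0.5],[[0,0,0],[0,0,0],0.5]]'; python3 -c "
from h import *
go([.508,.088,.15]);d=grab('wrist','w5');go([.508,.088,.15]);grab('scene','s5')"
```

```text
clock: 6.03
position: [0.5064, 0.0884, 0.1945]
tool_rot: [3.141, 0.001, 0.359]
ft_force: [-0.1, -0.3, -1.5]
finger_gap: 0.651
clock: 6.37
position: [0.507, 0.0888, 0.1949]
tool_rot: [3.141, -0.0, 0.36]
ft_force: [0.3, -0.1, -1.3]
finger_gap: 0.647
at [0.507  0.0888 0.1949] rpy [ 3.1414e+00 -2.0000e-04  3.5960e-01] shift [0.0006 0.0011 0.0449] F [ 0.35 -0.11 -1.34] t 6.3667
at [0.5071 0.0888 0.1948] rpy [ 3.1414e+00 -1.0000e-04  3.5960e-01] shift [0.0006 0.0011 0.0448] F [-1.02 -0.45 -2.4 ] t 6.4167
```

```bash
python3 -m handwheel '[[[0,0,0],[0.0006,0.001,0.01],0.5],[[0,0,0],[0,0,0.015],0.5],[[0,0,0],[0,0,0.015],0.5],[[0,0,0],[0,0,0.008],0.5],[[0,0,0],[0,0,0.004],0.5],[[0,0,0],[0,0,0],0.5],[[0,0,0],[0,0,0],0.5],[[0,0,0],[0,0,0],0.5]]'; python3 -m handwheel '[[[0,0,0],[0,0,0.004],0.5],[[0,0,0],[0,0,0.004],0.5],[[0,0,0],[0,0,0.004],0.5],[[0,0,0],[0,0,0.003],0.5],[[0,0,0],[0,0,0],0.5],[[0,0,0],[0,0,0],0.5],[[0,0,0],[0,0,0],0.5]]'; python3 -c "
from h import *
go([.508,.088,.1118]);d=grab('scene','s6')
cv2.imwrite('pics/s6c.png',cv2.resize(d['img'][110:260,230:410,::-1],None,fx=4,fy=4,interpolation=cv2.INTER_CUBIC))"
```

```text
clock: 7.13
position: [0.5086, 0.0884, 0.1433]
tool_rot: [3.141, -0.001, 0.36]
ft_force: [-0.2, 0.7, -1.9]
finger_gap: 0.646
clock: 7.72
position: [0.5081, 0.0882, 0.1277]
tool_rot: [-3.142, 0.0, 0.36]
ft_force: [0.3, 0.7, -1.8]
finger_gap: 0.649
at [0.5081 0.0882 0.1277] rpy [-3.1416e+00  1.0000e-04  3.5980e-01] shift [-0.0002  0.0002  0.0159] F [ 0.27  0.67 -1.81] t 7.7167
```

View pics/s6c.png

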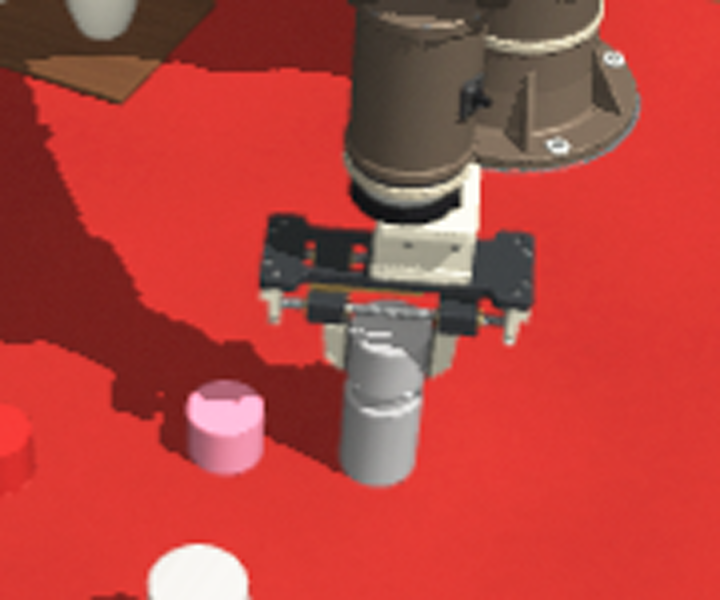

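The lid is over the collar at crop (385,370) and aligned with the tin, with no contact force yet. Pressing in steps.

```bash
python3 -m handwheel '[[[0,0,0],[0,0,0.002],0.5],[[0,0,0],[0,0,0.002],0.5],[[0,0,0],[0,0,0.001],0.5],[[0,0,0],[0,0,0],0.5]]' 55; python3 -m handwheel '[[[0,0,0],[0,0,0.002],0.5],[[0,0,0],[0,0,0.002],0.5],[[0,0,0],[0,0,0],0.5]]';  python3 -m handwheel '[[[0,0,0],[0,0,0.002],0.5],[[0,0,0],[0,0,0.002],0.5],[[0,0,0],[0,0,0],0.5],[[0,0,0],[0,0,0],0.5]]'
```

```text
clock: 8.1
position: [0.5087, 0.088, 0.1233]
tool_rot: [3.141, -0.001, 0.359]
ft_force: [-0.8, -1.7, 5.5]
finger_gap: 0.648
clock: 8.35
position: [0.5084, 0.0879, 0.1189]
tool_rot: [3.141, -0.001, 0.359]
ft_force: [-0.6, -1.5, -2.0]
finger_gap: 0.649
clock: 8.68
position: [0.5078, 0.0882, 0.1142]
tool_rot: [-3.141, 0.001, 0.36]
ft_force: [0.3, -0.9, -2.2]
finger_gap: 0.65
```

```bash
python3 -m handwheel '[[[0,0,0],[0,0,0.001],0.5],[[0,0,0],[0,0,0.001],0.5],[[0,0,0],[0,0,0],0.5],[[0,0,0],[0,0,0],0.5]]'; python3 -m handwheel '[[[0,0,0],[0,0,0.001],0.5],[[0,0,0],[0,0,0],0.5],[[0,0,0],[0,0,0],0.5]]'
```

```text
clock: 9.02
position: [0.5078, 0.0882, 0.1124]
tool_rot: [-3.141, 0.001, 0.36]
ft_force: [0.0, 0.7, -3.0]
finger_gap: 0.647
clock: 9.27
position: [0.508, 0.0882, 0.1117]
tool_rot: [3.142, 0.0, 0.36]
ft_force: [-0.7, -0.4, -2.2]
finger_gap: 0.647
```

```bash
python3 -m handwheel '[[[0,0,0],[0,0,0.001],0.5],[[0,0,0],[0,0,0],0.5],[[0,0,0],[0,0,0],0.5]]'; python3 -m handwheel '[[[0,0,0],[0,0,0.001],0.5],[[0,0,0],[0,0,0],0.5],[[0,0,0],[0,0,0],0.5]]'
```

```text
clock: 9.52
position: [0.5083, 0.0883, 0.1112]
tool_rot: [3.141, -0.001, 0.36]
ft_force: [-1.2, 0.2, 3.9]
finger_gap: 0.65
clock: 9.77
position: [0.5089, 0.0884, 0.1112]
tool_rot: [3.141, -0.002, 0.36]
ft_force: [-3.9, -1.1, 15.3]
finger_gap: 0.649
```

```bash
python3 -m handwheel '[[[0,0,0],[0,0,0.001],0.5],[[0,0,0],[0,0,0],0.5],[[0,0,0],[0,0,0],0.5]]';  python3 -m handwheel '[[[0,0,0],[0,0,-0.002],0.5],[[0,0,0],[0,0,-0.001],0.5],[[0,0,0],[0,0,-0.001],0.5],[[0,0,0],[0,0,-0.001],0.5],[[0,0,0],[0,0,-0.001],0.5],[[0,0,0],[0,0,-0.002],0.5],[[0,0,0],[0,0,-0.002],0.5],[[0,0,0],[0,0,0],0.5]]'; python3 -c "
from h import *
go([.508,.088,.2])"
```

```text
clock: 10.02
position: [0.5095, 0.0886, 0.1112]
tool_rot: [3.141, -0.004, 0.36]
ft_force: [-6.0, -1.8, 26.0]
finger_gap: 0.648
clock: 10.68
position: [0.5083, 0.0882, 0.1191]
tool_rot: [3.141, -0.0, 0.36]
ft_force: [-0.9, 0.2, -0.5]
finger_gap: 0.649
at [0.5083 0.0882 0.1191] rpy [ 3.1414e+00 -4.0000e-04  3.5960e-01] shift [-0.0003  0.0001 -0.0809] F [-0.91  0.22 -0.49] t 10.6833
```

```bash
python3 -m handwheel '[[[0,0,0],[0,0,-0.006],0.5],[[0,0,0],[0,0,-0.012],0.5],[[0,0,0],[0,0,-0.016],0.5],[[0,0,0],[0,0,-0.022],0.5],[[0,0,0],[0,0,-0.026],0.5],[[0,0,0],[0,0,-0.022],0.5],[[0,0,0],[0,0,-0.012],0.5],[[0,0,0],[0,0,-0.004],0.5]]';python3 -m handwheel '[[[0,0,0],[0,0,0],0.5],[[0,0,0],[0,0,0],0.5],[[0,0,0],[0,0,0],0.5],[[0,0,0],[0,0,0],0.5],[[0,0,0],[0,0,0],0.5],[[0,0,0],[0,0,0],0.5]]'; python3 -c "
from h import *
go([.508,.088,.2]);d=grab('scene','s7')
a=cv2.resize(d['img'][90:240,250:400,::-1],None,fx=4,fy=4,interpolation=cv2.INTER_CUBIC)
cv2.imwrite('pics/s7c.png',a)
print(proj(d,[[.508,.088,.113],[.508,.088,.1295]]), proj(load('scene0'),[[.508,.088,.113]]))"
```

```text
clock: 11.35
position: [0.5093, 0.0887, 0.2417]
tool_rot: [3.141, -0.005, 0.36]
ft_force: [0.3, 0.6, -0.5]
finger_gap: 0.645
clock: 11.85
position: [0.5079, 0.0881, 0.2381]
tool_rot: [-3.141, 0.001, 0.36]
ft_force: [-0.2, 0.1, -1.0]
finger_gap: 0.647
at [0.5079 0.0881 0.2381] rpy [-3.1414e+00  1.1000e-03  3.5970e-01] shift [0.0001 0.0002 0.0381] F [-0.18  0.06 -0.99] t 11.85
[[326.63263579 200.35264838]
 [327.02459002 196.43118367]] [[326.63263579 200.35264838]]
```

View pics/s7c.png

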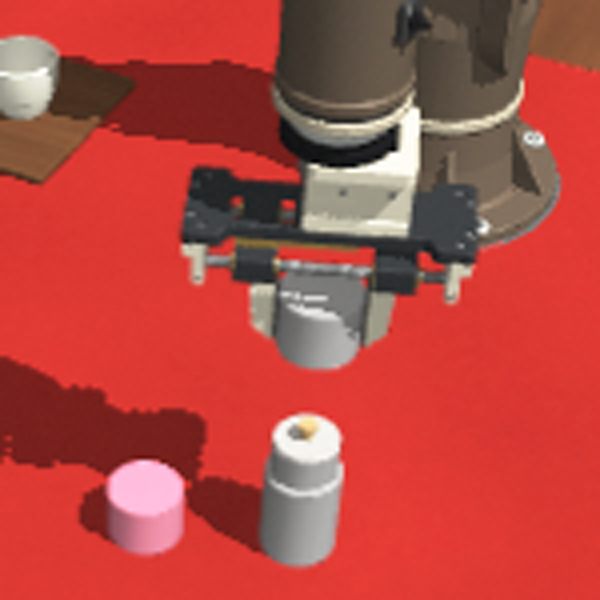

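The inner lid lies on the tin, with the knob at crop (307,428) against a predicted (308,426). The outer lid alone is in the gripper, well clear. One last check for tin shift and stillness, then I hand in.

```bash
python3 - <<'E'
from h import *
a,b=load('scene0')['img'],load('s7')['img']
for n,(y0,y1,x0,x1) in dict(tin=(212,234,310,342),pink=(203,232,272,300),jar=(245,292,262,298)).items():
    q=[]
    f=lambda i:cv2.cvtColor(i,cv2.COLOR_RGB2GRAY).astype(np.float32)[y0:y1,x0:x1]
    print(n,cv2.phaseCorrelate(f(a),f(b)),np.abs(f(a)-f(b)).mean())
s=arm.observe(); print(abs(s['joint_velocities']).max(),s['position'],s['tool_rot'],'edge above mouth',s['position'][2]-.0268-.113)
E
python3 -m handwheel '[[[0,0,0],[0,0,0],0.5],[[0,0,0],[0,0,0],0.5],[[0,0,0],[0,0,0],0.5],[[0,0,0],[0,0,0],0.5],[[0,0,0],[0,0,0],0.5],[[0,0,0],[0,0,0],0.5]]'
```

```text
tin ((-0.027477659286077483, -0.0018897298451818756), 0.9988191847999891) 2.5042613
pink ((-0.14105421847912503, 0.09284752308591138), 0.9291617928610908) 8.671183
jar ((0.03683224220224446, -0.06859293904963693), 1.002927173204996) 2.5490544
0.0036665692402721765 [0.50794    0.08815972 0.23826998] [-3.14146261e+00  7.64949300e-04  3.59746767e-01] edge above mouth 0.09846998464578526
clock: 12.4
position: [0.5081, 0.0882, 0.2387]
tool_rot: [3.142, -0.0, 0.36]
ft_force: [0.3, -0.5, -0.9]
finger_gap: 0.649
```

```bash
python3 -c "
from plant import arm
print(arm.close_job())"
```

```text
the job is handed in; nothing more can be done
None
```

I gripped the bare-steel cap with the inner lid inside it and lowered the pair onto the tin. I pressed until it met the hard stop at the expected depth, at 26 N, then drew the outer lid off straight up and handed the job in at about 12.4 s.

- **Inner lid:** the last picture shows it on the tin, with its knob within about 1 pixel of where it should be when home. I did not take a separate close-up to confirm it lies flat. The stop depth, and the outer lid coming away without it, both suggest it is home.
- **Outer lid:** it was level and still in the gripper, with its lower edge about 98 mm above the tin's mouth.
- **Tin and jar:** neither had shifted (under 0.1 pixel between the first and last pictures).
- **Pink look-alike:** it showed a 0.15-pixel difference. I put that down to the arm's shadow; the gripper passed well above it.
- **Kettle, bowl and spoon:** I did not re-check them in the pictures. The arm never came close to them.

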